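# Seat the tea infuser in its rest cup

### The job

Take the steel tea infuser off the hook of its drying stand and set it gently, without dropping it, into the hollow of the blue rest cup, so that it sits upright and fully home there by itself. Leave the cup standing where it is and leave the other things on the worktop alone.

Things in the scene. Friction and masses are not known exactly. Their poses are not given: they have to be found in the camera images.
- infuser: Closed steel tea infuser, 0.10 to 0.21 kg, hanging upright on the hook. Round body dotted with dark holes, 72 mm in diameter, 50 mm tall; base tapers like a cone: 70 mm wide at 27 mm height, 40 mm at 4 mm, flat bottom 28 mm. Origin: centre of the bottom, z up. Fully seated, its origin is about 20 mm above the rest cup's origin, upright, axes in line, any yaw.
- bail_peak (a point): Peak (wire centre) of the infuser's rigid 4 mm wire bail, 98 mm above its origin. The bail stands in the infuser's y-z plane, 56 mm wide at the body; the hook passes through it under the peak, along roughly the infuser's x. The loop is open from the body's top (50 mm) to 96 mm. Above the peak a 7 mm stem carries a black knob.
- infuser_knob (a point): Grip point: middle of the infuser's black knob, an upright cylinder 18 mm in diameter and 26 mm tall, 134 mm above the infuser's origin on its axis. The infuser swings a little when touched but stays on the hook.
- stand: Drying stand fixed to the worktop: round wooden base 124 mm in diameter, 11 mm thick; a dark 7 mm steel rod rises 50 mm to the stand's +x side up to 164 mm, and from its top a hook reaches back over the base. Origin: underside of the base, straight below the hook's dip. The hook's open end points along the stand's own -x.
- hook_dip (a point): Lowest point of the hook (rod centre), 150 mm above the stand's origin, where the bail hangs. The 7 mm rod rises gently both ways from here.
- hook_tip (a point): Top of the hook's upturned free end, 23 mm from the dip along the stand's -x. To come off, the infuser is raised 12 mm or more (at 36 mm its body meets the hook from below; 24 mm is good), then moved along the stand's -x; after 70 mm of that it is free to rise.
- rest_cup: Blue ceramic rest cup on a foot, like an egg cup, loose, 0.25 kg: foot 64 mm in diameter, rim 80 mm outside, 67 mm inside, 46 mm tall. Its cone-shaped hollow narrows to 31 mm at a floor 17 mm above the underside and fits the infuser's base. Origin: centre of the underside, z up.
- cup_rim (a point): Centre of the rest cup's mouth, 46 mm above its origin.
- mug: Terracotta mug, 82 mm diameter, 90 mm tall, handle along its +y; bystander. Origin: centre of the underside, z up.
- sugar_bowl: Open white sugar bowl without foot, 92 mm diameter, 50 mm tall; bystander, not the rest cup. Origin: centre of the underside, z up.
- green_dish: Shallow green glass dish, 130 mm diameter, 30 mm tall; bystander. Origin: centre of the underside, z up.
- sponge: Yellow and green sponge, 70 x 110 x 30 mm; bystander. Origin: centre of the underside, z up.
- teaspoon: Steel teaspoon lying flat, 150 mm long along its x; bystander. Origin: centre of the underside, z up.

How it is judged:
By the outcome, as a careful person would: the job done as asked, in the order asked, and still so for the second after the job is handed in, with the robot touching nothing.
It also fails if it takes over 48 s, if anything falls off the work surface, if the arm or the gripper's body presses on something with over 40 N, if the wrist force passes 120 N, or if a joint passes its speed limit or range.

### The arm

A 7-joint arm with a two-finger parallel gripper is mounted at the origin on the work surface. World frame = base frame: x ahead of the robot, y to its left, z up, the work surface at z = 0. Lengths are in m, angles in rad, forces in N, time in s.
With the tool pointing down it reaches from about 0.35 to 0.9 m from the base axis. Payload 8.1 kg.
Tool frame: the origin (TCP) lies at the very end of the fingers, on their centre line; the grasp point (between the pads) lies 19 mm behind it (arm.tcp_to_grasp is the distance from the TCP to the grasp point, in m); z points along the fingers, y is the line along which they close (so a half turn about z gives the same grasp; the last joint's range is limited). The gripper opens to 92 mm and grips with 3 to 60 N. Pads are 19 mm wide; open, the fingers measure 130 mm over their backs; the gripper's body (75 mm by 190 mm) begins 47 mm behind the grasp point.
Start: joints at [1.011, 0.434, 0.025, 1.573, -0.012, 1.134, -0.075], TCP at [0.276, -0.561, 0.227] pointing down, gripper open.
Joint ranges: [-2.62, 2.62], [-0.44, 2.09], [-1.27, 1.32], [0.08, 2.57], [-1.32, 4.46], [0.12, 2], [-2.74, 2.74]. Speed limits (rad/s): [2.22, 2.22, 3.01, 3.01, 3.14, 3.14, 3.14].

### API

Orientations are given as a rotation vector (axis times angle).
In Python, from cell import arm, optics, probe_bus gives the robot as it stands (arm), with the cameras (optics) and the readings (probe_bus).
- The arm moves only by the tool advance, called after ">>>" in YAML: its name, and indented under it one key for each argument. Schema: {"type":"object","properties":{"motion":{"type":"array","items":{"type":"number"},"minItems":5,"maxItems":50},"grip_force":{"type":"number"},"only":{"type":"string"},"quiet":{"type":"boolean"},"lines":{"type":"string"}},"required":["motion"],"additionalProperties":false}. motion is one flat list of numbers that holds 1 to 10 rows one after another, with no inner brackets; each row has 5 numbers: dx, dy, dz in m, then a turn about the tool's z in rad, then the opening from 0.0 (shut) to 1.0 (fully open); each row shifts and turns the commanded pose from where the row before left it, along the tool's axes as they then stand; what a row does not reach is not made up. A row lasts 1/10 s, in which the tool goes at most 0.05 m and 0.15 rad, less where a joint would pass 70% of its speed; a pose out of reach is approached as far as the arm can. The fingers move at their own pace and stop on an object; grip_force is the grip in N (left out, the last holds). Time passes only in rows, so rows that do not move let the fingers close. The tool returns the time, the measured TCP pose, the force, the opening and the grip force at its end. only (a regular expression) keeps the lines of the reply that match it, lines (a string "A,B") keeps lines A to B, and quiet returns only ok. Input that does not fit is refused with a message, and nothing moves.
- probe_bus.observe(): the state, without advancing time (a new reading comes with each control period).
- optics.get_image(name): name is "scene" or "top"; returns a dict with "image" (420x560x3 uint8, blue, green, red), "fx", "fy", "cx", "cy" (pixels), "cam_to_world" (4x4, takes a point from camera to world coordinates). Camera axes: x right, y down, z forward; pixel columns grow to the right and rows downward; lengths in m; the calibration is good to about 2 mm. A picture is of the moment at which its call begins. There is no depth.
- arm.sign_off(): hands the job in; it is judged then, once.
The state is a dict: "clock": time; "joints": joint angles; "dq": joint speeds; "joint_efforts": joint torques, N m; "position": TCP position; "ee_rot": TCP orientation; "force": force on the tool from outside, world axes, zero at the start; "ft_torque": the same for the moment, N m; "width": opening from 0.0 (shut) to 1.0 (fully open); "gripper_force": force on a finger pad.
Only numpy, scipy, OpenCV 4.12 (cv2) and the standard library are available. Lean on these libraries where they do the work, as an engineer would, in place of code of your own. Each camera call takes 0.05 s, during which the arm holds its last target. There are 200 camera calls.

## Working session

There is one attempt and no reset: what is moved stays moved. The work goes in short steps, Python scripts to look and compute and a tool call to move; the robot and the scene stay as the last step left them, time stands still between calls to the robot, and variables do not carry over. Pictures are saved under pics/ and viewed, at most 10 in all, crops included, and the job is handed in when it is done.

```bash
ls; mkdir -p pics; python3 - <<'E'
from cell import arm, optics, probe_bus
import cv2,numpy as np,pickle
d={}
for n in("scene","top"):
    r=optics.get_image(n);d[n]=r;cv2.imwrite(f"pics/{n}0.png",r["image"])
    print(n,r["fx"],r["fy"],r["cx"],r["cy"]);print(np.round(r["cam_to_world"],4))
pickle.dump(d,open("im0.pkl","wb"))
s=probe_bus.observe();print({k:np.round(v,3) for k,v in s.items()})
E
```

```text
cell.py
pics
scene 500.1707924125422 500.1707924125422 284.5553256157157 207.1529117796543
[[-0.3587  0.6957 -0.6223  1.2382]
 [ 0.9334  0.2584 -0.2491  0.258 ]
 [-0.0125 -0.6702 -0.7421  0.88  ]
 [ 0.      0.      0.      1.    ]]
top 506.99480029677176 506.99480029677176 270.784990666302 208.6547724834098
[[ 0.0246 -0.9907  0.1341  0.5152]
 [-0.9996 -0.0258 -0.0075 -0.005 ]
 [ 0.0109 -0.1339 -0.9909  1.1603]
 [ 0.      0.      0.      1.    ]]
{'clock': np.float64(0.1), 'joints': array([ 1.011,  0.435,  0.025,  1.574, -0.012,  1.134, -0.075]), 'dq': array([-0.   , -0.002,  0.001, -0.004,  0.   , -0.001, -0.   ]), 'joint_efforts': array([ 3.0000e-03, -6.6914e+01,  9.8800e-01, -3.1515e+01, -6.1000e-02,
        3.7000e-02,  0.0000e+00]), 'position': array([ 0.275, -0.561,  0.226]), 'ee_rot': array([-3.059e+00, -7.110e-01,  1.000e-03]), 'force': array([-0.096, -0.201, -0.559]), 'ft_torque': array([-0.029,  0.007,  0.022]), 'gripper_force': np.float64(0.0), 'width': np.float64(1.0)}
```

View pics/scene0.png

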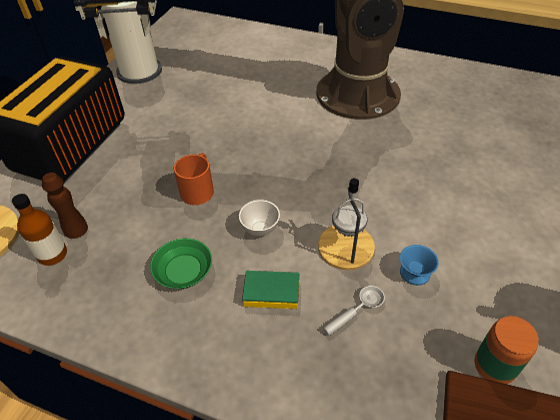

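View pics/top0.png

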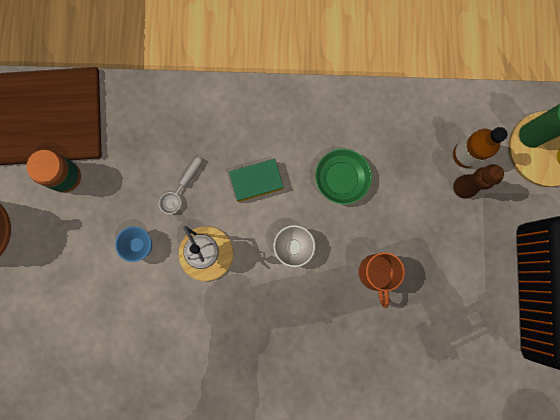

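The scene picture shows the stand at about (347,245), the knob at (354,186) and the blue cup at (418,264). In the top view the knob is at (195,249), the stand base at (205,253) and the cup at (134,244). Next I'll enlarge that area.

```bash
python3 - <<'E'
import cv2,numpy as np,pickle
d=pickle.load(open("im0.pkl","rb"))
a=d["top"]["image"][205:285,155:255];b=d["scene"]["image"][170:275,310:410]
a=cv2.resize(a,None,fx=4,fy=4,interpolation=cv2.INTER_CUBIC);b=cv2.resize(b,None,fx=4,fy=4,interpolation=cv2.INTER_CUBIC)
o=np.zeros((420,800,3),np.uint8);o[:320,:400]=a;o[:,400:]=b;cv2.imwrite("pics/c1.png",o)
E
cat > h.py <<'E'
import numpy as np,cv2
def ray(r,u,v):
    M=r["cam_to_world"];d=M[:3,:3]@[(u-r["cx"])/r["fx"],(v-r["cy"])/r["fy"],1];return M[:3,3],d
def at_z(r,u,v,z):
    o,d=ray(r,u,v);return o+d*(z-o[2])/d[2]
def two(r1,p1,r2,p2):
    A=[];b=[]
    for r,p in((r1,p1),(r2,p2)):
        o,d=ray(r,*p);d=d/np.linalg.norm(d);P=np.eye(3)-np.outer(d,d);A.append(P);b.append(P@o)
    x,res,_,_=np.linalg.lstsq(np.vstack(A),np.hstack(b),rcond=None);return x,float(np.sqrt(res[0]))
def big(m):
    n,l,s,c=cv2.connectedComponentsWithStats(m.astype(np.uint8));i=1+np.argmax(s[1:,4]);return l==i
def circ_z(r,m,z):
    """circle through hull of mask, cast on plane z"""
    c=max(cv2.findContours(m.astype(np.uint8),0,cv2.CHAIN_APPROX_NONE)[0],key=cv2.contourArea)
    P=np.array([at_z(r,u,v,z)[:2] for u,v in cv2.convexHull(c)[:,0]]);return P
def fit(P):
    A=np.c_[2*P,np.ones(len(P))];s=np.linalg.lstsq(A,(P**2).sum(1),rcond=None)[0];R=np.sqrt(s[2]+s[0]**2+s[1]**2);return s[:2],R
E
python3 - <<'E'
import pickle,cv2,numpy as np
from h import *
d=pickle.load(open("im0.pkl","rb"))
for n in d:
    r=d[n];h=cv2.cvtColor(r["image"],cv2.COLOR_BGR2HSV)
    m=big((h[...,0]>98)&(h[...,0]<120)&(h[...,1]>110)&(h[...,2]>60)&(np.arange(420)[:,None]>60))
    P=circ_z(r,m,.046);print(n,"cup",m.sum(),fit(P),np.argwhere(m).mean(0))
    w=np.zeros(m.shape,bool);(w.__setitem__((slice(205,290),slice(160,250)),1) if n=="top" else w.__setitem__((slice(200,275),slice(310,385)),1))
    m=big((h[...,0]>12)&(h[...,0]<28)&(h[...,1]>110)&(h[...,2]>100)&w)
    P=circ_z(r,m,.011);c,R=fit(P);print(n,"base",m.sum(),c,R)
    e=np.abs(np.linalg.norm(P-c,axis=1)-R);P=P[e<.004];print(fit(P),len(P))
E
```

```text
scene cup 1177 (array([0.58966158, 0.28471687]), np.float64(0.04582772370249233)) [263.81393373 417.45539507]
scene base 1722 [0.5675888 0.1323236] 0.06264955602777299
(array([0.5675888, 0.1323236]), np.float64(0.06264955602777299)) 27
top cup 986 (array([0.58065885, 0.28635913]), np.float64(0.03845617492419349)) [243.85801217 133.04056795]
top base 1335 [0.56593896 0.13109756] 0.06137105787045254
(array([0.56593896, 0.13109756]), np.float64(0.06137105787045254)) 31
```

View pics/c1.png

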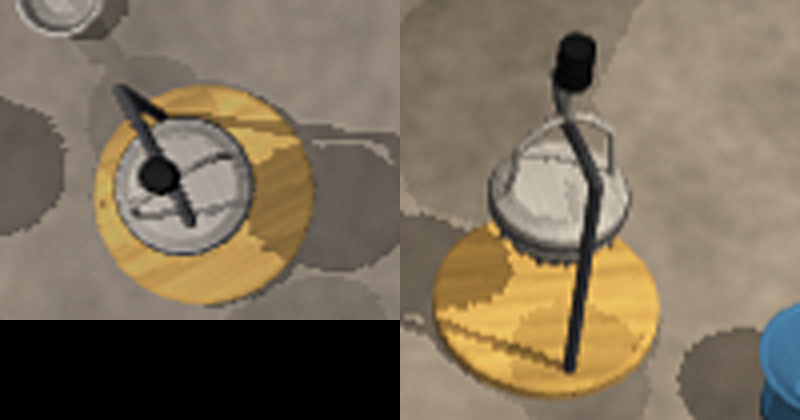

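The crop shows, in the top view, the hook's back corner at (185,226.7), its tip at (203,260.5) and the knob at (194.7,248.5). In the scene view the rod foot is at (352.5,262.5) and the knob middle at (354,185.5).

```bash
python3 - <<'E'
import pickle,cv2,numpy as np
from h import *
d=pickle.load(open("im0.pkl","rb"));t,s=d["top"],d["scene"]
def blob(r,x0,x1,y0,y1):
    g=r["image"][y0:y1,x0:x1].max(2)<30
    g=cv2.morphologyEx(g.astype(np.uint8),cv2.MORPH_OPEN,np.ones((4,4)));m=big(g);c=np.argwhere(m).mean(0);return c[1]+x0,c[0]+y0,m.sum()
kt=blob(t,185,206,238,260);ks=blob(s,342,366,174,200);print(kt,ks)
# top view sees mostly the knob's top face (z of top = bottom+.147)
print("knob",two(t,kt[:2],s,ks[:2]))
for z in(.186,.19,.194):print(z,at_z(t,*kt[:2],z+.010),at_z(s,*ks[:2],z))
print("rodfoot",at_z(s,352.5,262.5,.011))
a=at_z(t,184.8,226.5,.164);b=at_z(t,203,261,.158);print("rodtop",a,"tip",b)
v=a-b;print("yaw",np.arctan2(v[1],v[0]));f=at_z(s,352.5,262.5,.011)-[.567,.1317,0];print("yaw foot",np.arctan2(f[1],f[0]),np.hypot(*f[:2]))
r=t;h=cv2.cvtColor(r["image"],cv2.COLOR_BGR2HSV)
# body disc: grey pixels in top
# cup in scene: rim only, upper part of hull
r=s;h=cv2.cvtColor(r["image"],cv2.COLOR_BGR2HSV)
m=big((h[...,0]>98)&(h[...,0]<120)&(h[...,1]>110)&(h[...,2]>60)&(np.arange(420)[:,None]>200))
ys=np.argwhere(m);i=[];
for y in range(ys[:,0].min(),ys[:,0].max()+1):
    x=ys[ys[:,0]==y][:,1];i.append((y,x.min(),x.max()))
print(i)
E
```

```text
Traceback (most recent call last):
  File "h.py", line 12, in big
    n,l,s,c=cv2.connectedComponentsWithStats(m.astype(np.uint8));i=1+np.argmax(s[1:,4]);return l==i
                                                                     ~~~~~~~~~^^^^^^^^^
ValueError: attempt to get argmax of an empty sequence
```

```bash
python3 - <<'E'
import pickle,cv2,numpy as np
from h import *
d=pickle.load(open("im0.pkl","rb"));t,s=d["top"],d["scene"]
def blob(r,x0,x1,y0,y1,th=45,k=5):
    q=r["image"][y0:y1,x0:x1].max(2)
    g=cv2.morphologyEx((q<th).astype(np.uint8),cv2.MORPH_OPEN,np.ones((k,k)));m=big(g);c=np.argwhere(m).mean(0);return c[1]+x0,c[0]+y0,m.sum()
print(t["image"][240:258,186:206].max(2)[::2,::1])
kt=blob(t,185,206,238,260,45,6);ks=blob(s,342,366,174,200);print(kt,ks)
print("knob",two(t,kt[:2],s,ks[:2]))
for z in(.186,.19,.194):print(z,at_z(t,*kt[:2],z+.010),at_z(s,*ks[:2],z))
print("rodfoot",at_z(s,352.5,262.5,.011))
a=at_z(t,184.8,226.5,.164);b=at_z(t,203,261,.158);print("rodtop",a,"tip",b)
v=a-b;print("yaw",np.arctan2(v[1],v[0]));f=at_z(s,352.5,262.5,.011)-[.567,.1317,0];print("yaw foot",np.arctan2(f[1],f[0]),np.hypot(*f[:2]))
h=cv2.cvtColor(s["image"],cv2.COLOR_BGR2HSV)
m=big((h[...,0]>98)&(h[...,0]<120)&(h[...,1]>110)&(h[...,2]>60)&(np.arange(420)[:,None]>200))
ys=np.argwhere(m);L=[]
for y in range(ys[:,0].min(),ys[:,0].max()+1):
    x=ys[ys[:,0]==y][:,1];L.append((int(y),int(x.min()),int(x.max())))
print(L)
P=np.array([at_z(s,u,y,.046)[:2] for y,a,b in L[:13] for u in(a-.5,b+.5)]);print(fit(P))
E
```

```text
[[194 148 159 168  96  59  52  31 146 175 170 165 168 166 169 167 167 168
  170 167]
 [118 134 148 147 160 100  60  52  39  83 161 172 168 167 166 168 168 165
  165 170]
 [148 149 147 158 186 141  57  25  21  25  90 173 182 172 169 167 172 175
  175 150]
 [149 154 165 164  89  23  23  29  33  28  23   6  29 124 172 157 155 111
   82 105]
 [145 165 196 107  23  32  35  34  33  28  32  32  12   5 109 126 158 169
  171 174]
 [151 183 195 133  53  26  33  32  32  32  35  30   7  29 172 186 173 172
  169 167]
 [158 169 188 188 189 100  12  18  21  18   7   0  26  48  92 175 183 172
  172 171]
 [156 177 153 160 162 136 114 168 181 180 185 130  78  72  56  88 176 183
  171 172]
 [173 164 153 140 176 187 184 181 181 179 180 187 136  76  60  41  86 178
  185 178]]
(np.float64(195.56363636363636), np.float64(249.94545454545454), np.int64(55)) (np.float64(353.33613445378154), np.float64(185.42857142857142), np.int64(119))
knob (array([0.56296284, 0.12989957, 0.19200926]), 0.0015928242500254366)
0.186 [0.56309246 0.12826243 0.196     ] [0.55659852 0.12983289 0.186     ]
0.19 [0.56289398 0.127709
[... 369 characters left out ...]
26), (248, 405, 428), (249, 404, 429), (250, 403, 430), (251, 402, 432), (252, 401, 433), (253, 401, 434), (254, 400, 434), (255, 400, 435), (256, 400, 436), (257, 400, 436), (258, 400, 436), (259, 400, 437), (260, 400, 437), (261, 401, 437), (262, 401, 437), (263, 401, 437), (264, 402, 437), (265, 402, 437), (266, 401, 437), (267, 401, 436), (268, 400, 436), (269, 400, 435), (270, 400, 434), (271, 400, 434), (272, 400, 432), (273, 401, 431), (274, 402, 430), (275, 402, 429), (276, 402, 429), (277, 403, 429), (278, 404, 429), (279, 405, 428), (280, 405, 427), (281, 407, 426), (282, 408, 425), (283, 411, 424), (284, 416, 420)]
(array([0.57851603, 0.28696638]), np.float64(0.03884583239990508))
```

>>> advance:
  motion: [0, 0, -0.03, -0.04, 1, 0, 0, -0.03, -0.035, 1, 0.028, -0.026, 0, 0, 1, 0.028, -0.026, 0, 0, 1, 0.028, -0.026, 0, 0, 1, 0.028, -0.026, 0, 0, 1, 0.028, -0.026, 0, 0, 1, 0.028, -0.026, 0, 0, 1, 0.028, -0.026, 0, 0, 1, 0.028, -0.026, 0, 0, 1]

```text
clock: 1.1
position: [0.3632, -0.2665, 0.2865]
ee_rot: [-3.031, -0.825, 0.0]
force: [0.7, 0.0, 0.3]
width: 1.001
gripper_force: 0.0
```

```bash
cat > go.py <<'E'
import sys,numpy as np
from cell import arm, optics, probe_bus
from scipy.spatial.transform import Rotation as R
s=probe_bus.observe();M=R.from_rotvec(s["ee_rot"]).as_matrix()
print("pos",np.round(s["position"],4),"x",M[:,0].round(3),"z",M[:,2].round(3),"yaw",np.arctan2(M[1,0],M[0,0]).round(3),"w",s["width"],"F",np.round(s["force"],1),"g",s["gripper_force"],"t",s["clock"])
if len(sys.argv)>3: print("d tool",np.round(M.T@(np.array(sys.argv[1:4],float)-s["position"]),4))
E
python3 go.py .564 .130 .27
```

```text
pos [ 0.3632 -0.2665  0.2865] x [ 0.862  0.507 -0.   ] z [-0.  0. -1.] yaw 0.532 w 1.0005485237053302 F [0.7 0.  0.3] g 0.0 t 1.1
d tool [ 0.374  -0.2399  0.0165]
```

>>> advance:
  motion: [0.035, -0.0225, 0, 0, 0.6, 0.035, -0.0225, 0, 0, 0.6, 0.035, -0.0225, 0, 0, 0.6, 0.035, -0.0225, 0, 0, 0.6, 0.035, -0.0225, 0, 0, 0.6, 0.035, -0.0225, 0, 0, 0.6, 0.035, -0.0225, 0, 0, 0.6, 0.035, -0.0225, 0, 0, 0.6, 0.035, -0.0225, 0.015, 0, 0.6, 0, 0, 0, 0, 0.6]
  quiet: true

```text
ok
```

>>> advance:
  motion: [0, 0, 0, 0, 0.6, 0, 0, 0, 0, 0.6]
  quiet: true

```text
ok
```

```bash
python3 go.py .564 .130 .27
```

```text
pos [0.5318 0.065  0.2716] x [ 0.863  0.506 -0.001] z [-0.001 -0.001 -1.   ] yaw 0.531 w 0.6040293609935572 F [-0.7 -0.7  0.9] g 0.0 t 2.3
d tool [ 0.0606 -0.0398  0.0015]
```

>>> advance:
  motion: [0.03, -0.02, 0, 0, 0.6, 0.03, -0.02, 0, 0, 0.6, 0, 0, 0.02, 0, 0.6, 0, 0, 0.02, 0, 0.6, 0, 0, 0, 0, 0.6, 0, 0, 0, 0, 0.6]
  quiet: true

```text
ok
```

```bash
python3 go.py .5633 .130 .176
```

```text
pos [0.5636 0.1297 0.2323] x [ 0.863  0.505 -0.   ] z [ 0.    -0.001 -1.   ] yaw 0.53 w 0.5978042727208627 F [0.5 0.4 1. ] g 0.0 t 2.9
d tool [-0.0001 -0.0004  0.0563]
```

```bash
python3 - <<'E'
from cell import arm, optics, probe_bus
import cv2,numpy as np
r=optics.get_image("scene")["image"][110:260,270:470]
cv2.imwrite("pics/c2.png",cv2.resize(r,None,fx=4,fy=4,interpolation=cv2.INTER_CUBIC))
E
```

```text
(no output)
```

View pics/c2.png

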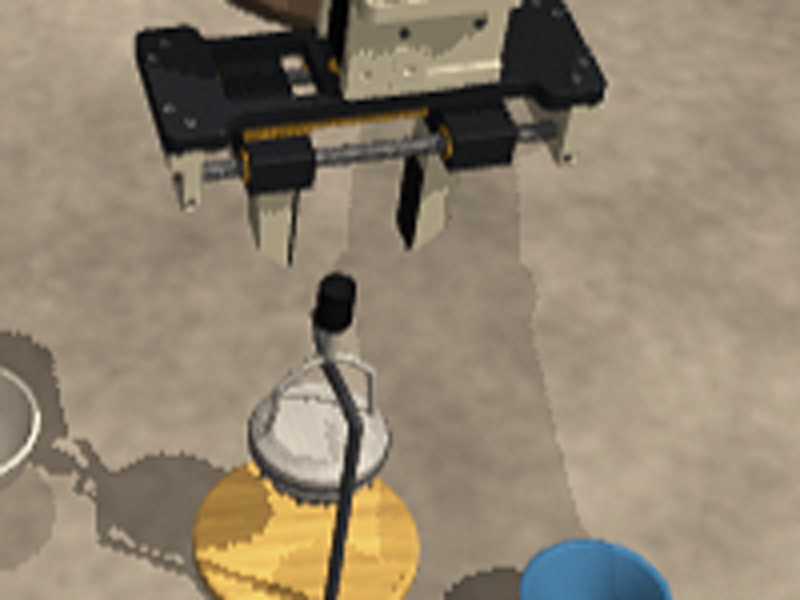

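The fingers straddle the knob: finger tips at crop (290,262) and (408,245), knob top at (337,280). I'll check the centring numerically.

```bash
python3 - <<'E'
import pickle,numpy as np
from h import *
d=pickle.load(open("im0.pkl","rb"))
for n in d:
    r=d[n];T=np.linalg.inv(r["cam_to_world"])
    for p in([.5633,.13,.205],[.5633,.13,.192],[.5633,.13,.232],[.5633,.13,.179]):
        c=T@[*p,1];print(n,p,r["fx"]*c[0]/c[2]+r["cx"],r["fy"]*c[1]/c[2]+r["cy"])
for n,x0,x1,y0,y1 in(("scene",340,370,176,198),("top",184,208,240,260)):
    g=d[n]["image"][y0:y1,x0:x1].max(2)<42
    print(n)
    for i,row in enumerate(g):
        k=np.flatnonzero(row)
        if len(k):print(y0+i,x0+k.min(),x0+k.max(),end=' | ')
E
```

```text
scene [0.5633, 0.13, 0.205] 353.3529953912463 180.7963376052644
scene [0.5633, 0.13, 0.192] 352.7479529253568 185.5885933596189
scene [0.5633, 0.13, 0.232] 354.6496116152578 170.5264525789722
scene [0.5633, 0.13, 0.179] 352.15491935210656 190.2857323443286
top [0.5633, 0.13, 0.205] 193.99029876495155 249.55653285051892
top [0.5633, 0.13, 0.192] 194.94082877790794 249.92499653194815
top [0.5633, 0.13, 0.232] 191.93155027745988 248.75847909472154
top [0.5633, 0.13, 0.179] 195.86631290192162 250.28375141900085
scene
179 351 356 | 180 350 357 | 181 350 358 | 182 350 358 | 183 350 358 | 184 349 358 | 185 349 357 | 186 349 357 | 187 349 357 | 188 348 357 | 189 348 357 | 190 348 357 | 191 349 356 | 192 351 355 | 196 349 349 | top
240 193 193 | 242 194 194 | 244 193 195 | 245 192 196 | 246 191 198 | 247 191 198 | 248 190 199 | 249 190 199 | 250 191 199 | 251 191 199 | 252 192 198 | 253 195 195 | 255 201 201 | 256 201 201 | 257 202 202 | 258 202 202 | 259 203 203 |
```

Centred within 1–2 mm. Descend.

>>> advance:
  motion: [0, 0, 0.019, 0, 0.6, 0, 0, 0.019, 0, 0.6, 0, 0, 0.018, 0, 0.6, 0, 0, 0, 0, 0.6, 0, 0, 0, 0, 0.2, 0, 0, 0, 0, 0.1, 0, 0, 0, 0, 0.05, 0, 0, 0, 0, 0, 0, 0, 0, 0, 0, 0, 0, 0, 0, 0]
  grip_force: 20

```text
clock: 3.95
position: [0.5639, 0.1309, 0.1762]
ee_rot: [3.031, 0.825, 0.001]
force: [0.2, 0.0, 3.7]
width: 0.192
gripper_force: 20.0
```

```bash
python3 go.py .5633 .130 .176
```

```text
pos [0.5639 0.1309 0.1762] x [0.862 0.507 0.001] z [ 0.001 -0.    -1.   ] yaw 0.531 w 0.19156941771956232 F [0.2 0.  3.7] g 19.999899566173553 t 3.95
d tool [-0.001   0.0005  0.0002]
```

>>> advance:
  motion: [0, 0, -0.004, 0, 0, 0, 0, -0.004, 0, 0, 0, 0, -0.004, 0, 0, 0, 0, -0.004, 0, 0, 0, 0, -0.004, 0, 0, 0, 0, -0.004, 0, 0, 0, 0, 0, 0, 0, 0, 0, 0, 0, 0]
  grip_force: 30

```text
clock: 4.75
position: [0.5636, 0.1311, 0.1998]
ee_rot: [3.031, 0.825, 0.0]
force: [0.6, -0.1, -1.0]
width: 0.194
gripper_force: 30.0
```

```bash
python3 go.py
python3 - <<'E'
from cell import arm, optics, probe_bus
import cv2,numpy as np
r=optics.get_image("scene")["image"][110:260,270:470]
cv2.imwrite("pics/c3.png",cv2.resize(r,None,fx=4,fy=4,interpolation=cv2.INTER_CUBIC))
E
```

```text
pos [0.5636 0.1311 0.1998] x [0.862 0.507 0.   ] z [ 0. -0. -1.] yaw 0.532 w 0.19362590117834802 F [ 0.6 -0.1 -1. ] g 29.999415278434753 t 4.75
```

View pics/c3.png

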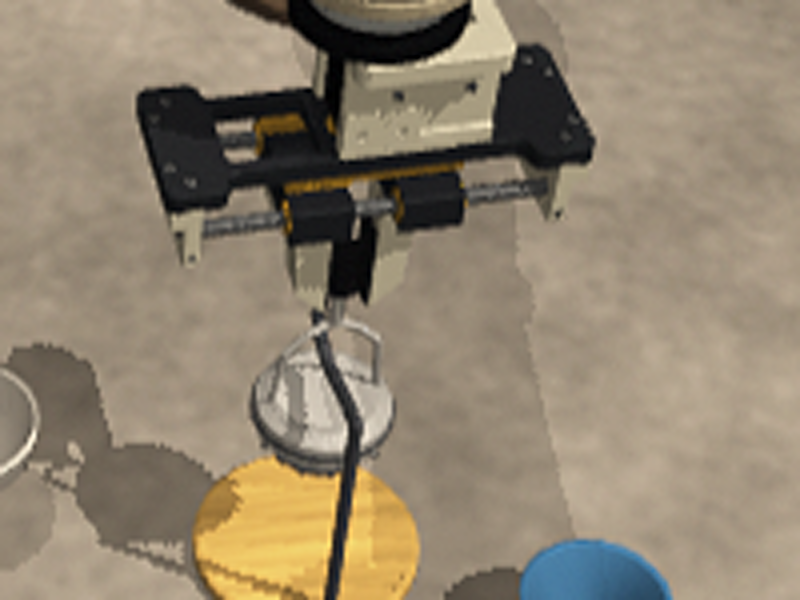

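Lifted clear (wire peak at crop (338,325), hook now well below it inside the loop). Next, move out along the stand's -x.

>>> advance:
  motion: [-0.01, 0, 0, 0, 0, -0.01, 0, 0, 0, 0, -0.01, 0, 0, 0, 0, -0.01, 0, 0, 0, 0, -0.01, 0, 0, 0, 0, -0.01, 0, 0, 0, 0, -0.01, 0, 0, 0, 0, -0.01, 0, 0, 0, 0, -0.01, 0, 0, 0, 0, 0, 0, 0, 0, 0]

```text
clock: 5.8
position: [0.4848, 0.0845, 0.1997]
ee_rot: [3.031, 0.824, -0.001]
force: [0.4, -0.7, -0.5]
width: 0.19
gripper_force: 30.0
```

>>> advance:
  motion: [0, 0, -0.015, 0, 0, 0, 0, -0.015, 0, 0, 0, -0.02, 0, 0, 0, 0, -0.02, 0, 0, 0, 0, -0.02, 0, 0, 0, 0, -0.02, 0, 0, 0, 0, -0.02, 0, 0, 0, 0, -0.02, 0, 0, 0, 0, 0, 0, 0, 0, 0, 0, 0, 0, 0]

```text
clock: 6.8
position: [0.4253, 0.1891, 0.2298]
ee_rot: [3.031, 0.827, 0.001]
force: [0.4, -1.3, -1.3]
width: 0.189
gripper_force: 30.0
```

```bash
python3 go.py .580 .2865 .23
```

```text
pos [0.4253 0.1891 0.2298] x [0.861 0.508 0.   ] z [ 0. -0. -1.] yaw 0.533 w 0.18900337091451488 F [ 0.4 -1.3 -1.3] g 29.999367892742157 t 6.8
d tool [ 1.827e-01 -5.300e-03 -1.000e-04]
```

>>> advance:
  motion: [0.02, -0.001, 0, 0, 0, 0.02, -0.001, 0, 0, 0, 0.02, -0.001, 0, 0, 0, 0.02, -0.001, 0, 0, 0, 0.02, -0.001, 0, 0, 0, 0.02, 0, 0, 0, 0, 0.02, 0, 0, 0, 0, 0.02, 0, 0, 0, 0, 0.02, 0, 0.015, 0, 0, 0.0027, 0, 0.015, 0, 0]
  quiet: true

```text
ok
```

>>> advance:
  motion: [0, 0, 0, 0, 0, 0, 0, 0, 0, 0, 0, 0, 0, 0, 0]
  quiet: true

```text
ok
```

```bash
python3 go.py .580 .2865 .20
python3 - <<'E'
from cell import arm, optics, probe_bus
import cv2,numpy as np,pickle
d={n:optics.get_image(n) for n in("scene","top")};pickle.dump(d,open("im1.pkl","wb"))
o=np.hstack([cv2.resize(d["scene"]["image"][150:300,360:480],None,fx=4,fy=4,interpolation=cv2.INTER_CUBIC),cv2.resize(d["top"]["image"][170:320,90:170],None,fx=4,fy=4,interpolation=cv2.INTER_CUBIC)])
cv2.imwrite("pics/c4.png",o)
E
```

```text
pos [0.58   0.2854 0.2005] x [0.862 0.507 0.001] z [ 0.001  0.    -1.   ] yaw 0.531 w 0.19044848781976698 F [ 0.   0.1 -0.7] g 29.999510049819946 t 8.1
d tool [ 0.0006 -0.0009  0.0005]
```

View pics/c4.png

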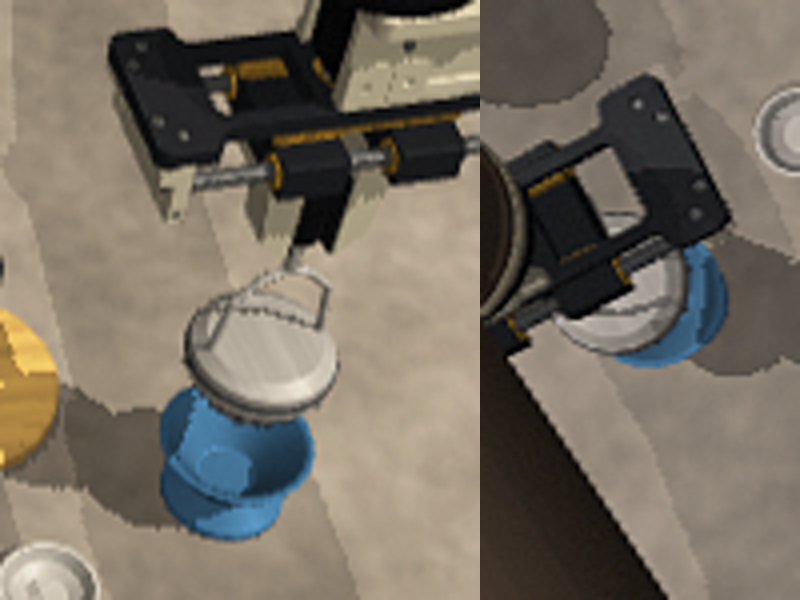

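The infuser looks tilted: body centre at crop (262,357), stem at (296,255), cup mouth at (238,440). I'll measure the tilt against the vertical.

```bash
cat > tilt.py <<'E'
import pickle,cv2,numpy as np,sys
from h import *
d=pickle.load(open(sys.argv[1],"rb"));P0=np.array(sys.argv[2:5],float) # TCP
box={"scene":(400,450,205,262),"top":(90,145,220,262)}
if len(sys.argv)>5: box["scene"]=tuple(map(int,sys.argv[5].split(",")))
def proj(r,p):
    c=np.linalg.inv(r["cam_to_world"])@[*p,1];return r["fx"]*c[0]/c[2]+r["cx"],r["fy"]*c[1]/c[2]+r["cy"]
for n in d:
    r=d[n]
    for h in (.034,.096,.105): print(n,"expect h",h,np.round(proj(r,P0-[0,0,.1187-h]),1))
r=d["scene"];x0,x1,y0,y1=box["scene"]
hsv=cv2.cvtColor(r["image"],cv2.COLOR_BGR2HSV)[y0:y1,x0:x1]
m=(hsv[...,1]<28)&(hsv[...,2]>60);m=big(m)
m=cv2.morphologyEx(m.astype(np.uint8),cv2.MORPH_OPEN,np.ones((5,5)))
ys=np.argwhere(m)
for y in range(ys[:,0].min(),ys[:,0].max()+1,2):
    x=ys[ys[:,0]==y][:,1];print(y+y0,x.min()+x0,x.max()+x0,end=" | ")
c=max(cv2.findContours(m,0,cv2.CHAIN_APPROX_NONE)[0],key=cv2.contourArea);e=cv2.fitEllipse(cv2.convexHull(c));print("\nellipse",e[0][0]+x0,e[0][1]+y0,e[1:])
E
python3 tilt.py im1.pkl .58 .2854 .2005
python3 - <<'E'
import pickle,cv2
from h import *
d=pickle.load(open("im0.pkl","rb"));r=d["scene"]
P=r["image"][205:240,325:375];h=cv2.cvtColor(P,cv2.COLOR_BGR2HSV);print(h[20,::4].tolist())
E
```

```text
scene expect h 0.034 [424.4 238.8]
scene expect h 0.096 [431.  217.9]
scene expect h 0.105 [432.  214.7]
top expect h 0.034 [124.7 241.8]
top expect h 0.096 [115.9 239.6]
top expect h 0.105 [114.5 239.3]
[[17, 53, 163], [15, 50, 142], [18, 130, 137], [18, 35, 133], [17, 36, 162], [17, 32, 167], [18, 34, 171], [18, 33, 178], [150, 9, 28], [19, 30, 204], [17, 21, 86], [16, 55, 162], [18, 57, 156]]Traceback (most recent call last):
  File "tilt.py", line 16, in <module>
    for y in range(ys[:,0].min(),ys[:,0].max()+1,2):
                   ~~~~~~~~~~~^^
    return umr_minimum(a, axis, None, out, keepdims, initial, where)
ValueError: zero-size array to reduction operation minimum which has no identity
```

The body centre at full-frame (425.5,239.2) against an expected (424.4,238.8) means it is upright, and within 2 mm of the cup axis. The apparent lean is just perspective. Descend.

>>> advance:
  motion: [0, 0, 0.01, 0, 0, 0, 0, 0.01, 0, 0, 0, 0, 0.01, 0, 0, 0, 0, 0.01, 0, 0, 0, 0, 0.006, 0, 0, 0, 0, 0.004, 0, 0, 0, 0, 0.003, 0, 0, 0, 0, 0.003, 0, 0, 0, 0, 0, 0, 0, 0, 0, 0, 0, 0]

```text
clock: 9.2
position: [0.5802, 0.2859, 0.1439]
ee_rot: [-3.031, -0.825, -0.001]
force: [-0.1, -0.3, -1.1]
width: 0.187
gripper_force: 30.0
```

```bash
python3 go.py .580 .286 .1387
```

```text
pos [0.5802 0.2859 0.1439] x [0.862 0.507 0.   ] z [ 0.  0. -1.] yaw 0.532 w 0.18692858872963758 F [-0.1 -0.3 -1.1] g 29.999459087848663 t 9.2
d tool [-0.0001 -0.0002  0.0052]
```

>>> advance:
  motion: [0, 0, 0.001, 0, 0, 0, 0, 0.001, 0, 0, 0, 0, 0.001, 0, 0, 0, 0, 0.001, 0, 0, 0, 0, 0, 0, 0, 0, 0, 0, 0, 0]

```text
clock: 9.8
position: [0.5799, 0.2861, 0.1398]
ee_rot: [-3.031, -0.826, -0.0]
force: [-1.1, 1.0, 1.0]
width: 0.188
gripper_force: 30.0
```

>>> advance:
  motion: [0, 0, 0.0005, 0, 0, 0, 0, 0.0005, 0, 0, 0, 0, 0, 0, 0, 0, 0, 0, 0, 0]

```text
clock: 10.2
position: [0.5801, 0.2863, 0.1391]
ee_rot: [-3.031, -0.826, -0.001]
force: [-2.8, 1.7, 5.6]
width: 0.192
gripper_force: 30.0
```

>>> advance:
  motion: [-0.0005, -0.001, 0, 0, 0, 0, 0, 0, 0, 0, 0, 0, 0, 0, 0]

```text
clock: 10.5
position: [0.5793, 0.2865, 0.1388]
ee_rot: [-3.031, -0.825, -0.001]
force: [-0.8, 2.2, 4.9]
width: 0.185
gripper_force: 30.0
```

>>> advance:
  motion: [0, 0, 0.0005, 0, 0, 0, 0, 0, 0, 0, 0, 0, 0, 0, 0]

```text
clock: 10.8
position: [0.5793, 0.2867, 0.1385]
ee_rot: [-3.031, -0.825, -0.001]
force: [-1.1, 0.8, 5.0]
width: 0.187
gripper_force: 30.0
```

```bash
python3 - <<'E'
from cell import arm, optics, probe_bus
import cv2,numpy as np,pickle
d={n:optics.get_image(n) for n in("scene","top")};pickle.dump(d,open("im2.pkl","wb"))
o=np.hstack([cv2.resize(d["scene"]["image"][170:300,370:470],None,fx=4,fy=4,interpolation=cv2.INTER_CUBIC),cv2.resize(d["top"]["image"][180:310,90:170],None,fx=4,fy=4,interpolation=cv2.INTER_CUBIC)])
cv2.imwrite("pics/c5.png",o)
E
```

```text
(no output)
```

View pics/c5.png

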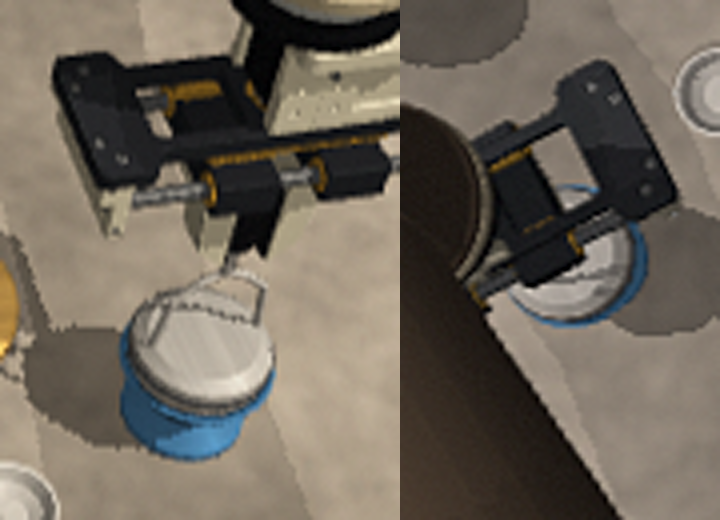

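The infuser sits inside the cup rim (body at crop (203,350), with an even blue rim around it), at the expected height. Relax the grip, then open and rise.

>>> advance:
  motion: [0, 0, 0, 0, 0, 0, 0, 0, 0, 0, 0, 0, 0, 0, 0]
  grip_force: 3

```text
clock: 11.2
position: [0.5795, 0.2861, 0.1382]
ee_rot: [3.031, 0.825, 0.001]
force: [0.5, -0.5, 4.1]
width: 0.197
gripper_force: 3.0
```

>>> advance:
  motion: [0, 0, 0, 0, 0.24, 0, 0, 0, 0, 0.3, 0, 0, 0, 0, 0.36, 0, 0, 0, 0, 0.45, 0, 0, 0, 0, 0.55, 0, 0, 0, 0, 0.6, 0, 0, 0, 0, 0.6]

```text
clock: 11.9
position: [0.5791, 0.2864, 0.1382]
ee_rot: [3.031, 0.825, -0.0]
force: [-0.7, 0.2, 0.3]
width: 0.589
gripper_force: 0.0
```

>>> advance:
  motion: [0, 0, -0.01, 0, 0.6, 0, 0, -0.015, 0, 0.6, 0, 0, -0.02, 0, 0.6, 0, 0, -0.03, 0, 0.6, 0, 0, -0.03, 0, 0.6, -0.04, 0, 0, 0, 0.6, -0.04, 0, 0, 0, 0.6, -0.04, 0, 0, 0, 0.6, -0.04, 0, 0, 0, 0.6, 0, 0, 0, 0, 0.6]

```text
clock: 12.9
position: [0.4374, 0.203, 0.2445]
ee_rot: [3.028, 0.825, -0.001]
force: [0.8, 0.3, 0.9]
width: 0.6
gripper_force: 0.0
```

```bash
python3 - <<'E'
from cell import arm, optics, probe_bus
import cv2,numpy as np,pickle
d={n:optics.get_image(n) for n in("scene","top")};pickle.dump(d,open("im3.pkl","wb"))
o=np.hstack([cv2.resize(d["scene"]["image"][170:300,370:470],None,fx=4,fy=4,interpolation=cv2.INTER_CUBIC),cv2.resize(d["top"]["image"][180:310,90:170],None,fx=4,fy=4,interpolation=cv2.INTER_CUBIC)])
cv2.imwrite("pics/c6.png",o)
from h import *
h=cv2.cvtColor(d["scene"]["image"],cv2.COLOR_BGR2HSV)
for n in("scene",):
  T=np.linalg.inv(d[n]["cam_to_world"]);r=d[n]
  for z in(.02+.050,.02+.096,.02+.134):
    c=T@[.5795,.2867,z,1];u,v=r["fx"]*c[0]/c[2]+r["cx"],r["fy"]*c[1]/c[2]+r["cy"];print("upright expect crop",z,(u-370)*4+2,(v-170)*4+2)
E
```

```text
upright expect crop 0.07 204.69619316993726 334.0497438897812
upright expect crop 0.116 222.67487955607817 276.89820424020775
upright expect crop 0.154 238.51013447632977 226.5603108035948
```

View pics/c6.png

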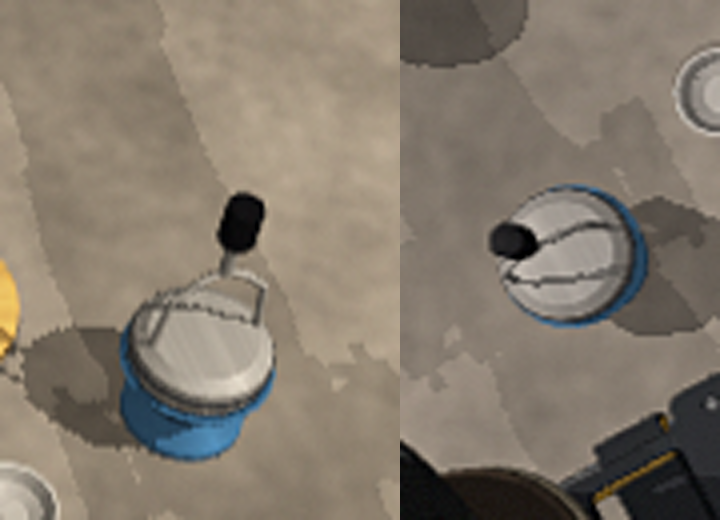

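The infuser stands in the cup by itself, with the knob at crop (242,222) against an upright expectation of (238,227). I'll triangulate the knob as a last check.

```bash
python3 - <<'E'
import pickle,cv2,numpy as np
from h import *
d=pickle.load(open("im3.pkl","rb"));t,s=d["top"],d["scene"]
def blob(r,x0,x1,y0,y1,k):
    g=cv2.morphologyEx((r["image"][y0:y1,x0:x1].max(2)<45).astype(np.uint8),cv2.MORPH_OPEN,np.ones((k,k)));m=big(g);c=np.argwhere(m).mean(0);return c[1]+x0,c[0]+y0
kt=blob(t,110,128,232,250,4);ks=blob(s,420,440,214,238,5);print(kt,ks,two(t,kt,s,ks))
h=cv2.cvtColor(t["image"],cv2.COLOR_BGR2HSV)
for n in d:
    h=cv2.cvtColor(d[n]["image"],cv2.COLOR_BGR2HSV);m=big((h[...,0]>98)&(h[...,0]<120)&(h[...,1]>110)&(h[...,2]>60)&(np.arange(420)[:,None]>200))
    y,x=np.nonzero(m);print(n,"cup px box",x.min(),x.max(),y.min(),y.max())
    h=cv2.cvtColor(pickle.load(open("im0.pkl","rb"))[n]["image"],cv2.COLOR_BGR2HSV);m=big((h[...,0]>98)&(h[...,0]<120)&(h[...,1]>110)&(h[...,2]>60)&(np.arange(420)[:,None]>200))
    y,x=np.nonzero(m);print(n,"before",x.min(),x.max(),y.min(),y.max())
# body-top rim: grey disc in top view
g=t["image"][222:265,110:155];hh=cv2.cvtColor(g,cv2.COLOR_BGR2HSV)
P=circ_z(t,np.pad(big((hh[...,1]<35)&(hh[...,2]>140)),((222,0),(110,0))),.07);print("body top",fit(P))
E
```

```text
(np.float64(118.83544303797468), np.float64(241.0632911392405)) (np.float64(429.635593220339), np.float64(225.44915254237287)) (array([0.57869903, 0.28670389, 0.15505178]), 0.0008139007763209082)
scene cup px box 400 437 253 284
scene before 400 437 245 284
top cup px box 126 151 227 261
top before 116 151 226 261
body top (array([0.58250623, 0.2900223 ]), np.float64(0.02582574329986288))
```

>>> advance:
  motion: [0, 0, 0, 0, 0.6, 0, 0, 0, 0, 0.6]
  quiet: true

```text
ok
```

```bash
python3 -c "
from cell import arm, optics, probe_bus
print(arm.sign_off())"
```

```text
the job is handed in; nothing more can be done
None
```

The infuser is off its hook and sits upright and fully home in the blue rest cup by itself (checked within camera accuracy); the cup did not move, I touched nothing else, and the job was handed in at about 13 s.

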